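# Swap the wrong culture jar in the batch tray

### The job

The grey tray with three pockets should hold three alike slender jars for the next batch, but one pocket holds a squat jar. Stand that squat jar in the empty stainless wash tray, and stand the slender jar from the black wire stock rack in the pocket it came from, near the middle. The jars are glass: leave both upright and set them down gently, do not drop them.

Things in the scene. Friction and masses are not known exactly. Their poses are not given: they have to be found in the camera images.
- squat_center (a point): centre, half-way up, of the wrong jar: squat closed glass jar, white cap, 66 mm diameter, 58 mm tall, 0.11 to 0.23 kg, upright in one of the three pockets of the grey tray (the squat jar on the stock rack is not meant). z up; x at the start along the row of jars, which stand 96 mm apart: gripping across the row (fingers closing along y) leaves the most room
- spare_center (a point): centre, half-way up, of the correct jar: slender closed glass jar, white cap, 42 mm diameter, 90 mm tall, 0.09 to 0.18 kg. It stands on the black wire stock rack (top 8 mm above the table), in a row 96 mm apart with a squat jar and a narrow-necked bottle 95 mm tall. z up; x at the start along the row: grip across it. The two like it in the grey tray stay there
- swap_place (a point): centre of the floor of the pocket in which the squat jar stands at the start; the spare jar goes here. The floor is 4 mm above the table; the pocket is square, 86 mm inside, with a rim 6 mm above its floor. z up, x along the row of three pockets. This point does not move
- wash_tray: empty square stainless tray, fixed, 140 x 140 mm, walls 3 mm thick and 16 mm high, floor 3 mm thick; the squat jar goes in here. Origin at the centre of its underside on the table, z up, x and y along its sides
Things that resemble listed ones, but are neither listed nor needed, are in the scene too. What is shaped like the part that bears spare_center but blue, green or yellow is not meant.

How it is judged:
At the end, for the whole second after the job is handed in: The squat jar stands upright on the floor of the wash tray, inside its walls; the spare slender jar stands upright on the floor of the pocket the squat jar came from, within 20 mm of its centre; both within 10 degrees of upright, released and at rest (x of squat_center in the frame of wash_tray between -0.042 and 0.042 m and y of squat_center in the frame of wash_tray between -0.042 and 0.042 m and z of squat_center in the frame of wash_tray between 0.028 and 0.036 m and angle between each of squat_center, spare_center's own z axis and vertical below 0.17 rad and horizontal distance between spare_center and swap_place below 0.02 m and z of spare_center in the frame of swap_place between 0.041 and 0.049 m and linear speed of each of squat, spare below 0.02 m/s); the robot touches nothing.
It fails at once if the squat jar is dropped or thrown: it moves faster than 0.7 m/s (a fall of about 25 mm) without the fingers touching it (linear speed of squat above 0.7 m/s and contact force between the fingers and squat below 0.05 N).
It fails at once if the spare jar is dropped or thrown: it moves faster than 0.7 m/s (a fall of about 25 mm) without the fingers touching it (linear speed of spare above 0.7 m/s and contact force between the fingers and spare below 0.05 N).
It also fails if it takes over 61 s, if anything falls off the work surface, if the arm or the gripper's body presses on something with over 40 N, if the wrist force passes 120 N, or if a joint passes its speed limit or range.

### The arm

A 6-joint arm with a two-finger parallel gripper is mounted at the origin on the work surface. World frame = base frame: x ahead of the robot, y to its left, z up, the work surface at z = 0. Lengths are in m, angles in rad, forces in N, time in s.
With the tool pointing down it reaches from about 0.3 to 0.875 m from the base axis. Payload 6.4 kg.
Tool frame: the origin (TCP) lies on the centre line of the jaws, within the pads' length; the fingertips stand 11 mm ahead of it and the grasp point (between the pads) lies 8 mm behind it; z points along the fingers, y is the direction in which the jaws open and shut (so a half turn about z gives the same grasp; the last joint's range is limited). The gripper opens to 88 mm and grips with 3 to 60 N. Pads are 18 mm wide; open, the fingers measure 123 mm over their backs; the gripper's body (75 mm by 187 mm) begins 45 mm behind the grasp point.
Start: joints at [-1.356, 0.181, 1.607, -0, 1.354, -0.206], TCP at [0.235, -0.525, 0.25] pointing down, gripper open.
Joint ranges: [-2.99, 2.99], [-0.89, 2.07], [0.3, 2.58], [-1.14, 4.28], [0, 2.63], [-3.12, 3.12]. Speed limits (rad/s): [2.57, 2.57, 3.01, 3.14, 3.14, 3.14].

### API

Orientations are given as a unit quaternion [w, x, y, z].
In Python, from rig import get_state, grab_frame, camera_params, close_job gives the robot as it stands. The module is installed in compiled form; this text tells all that it offers.
- The arm moves only by the tool move_arm, never from a script. Its argument "targets" is a list of rows, each a list of 7 numbers: the shift along the tool's x, y, z in mm, then the turn, a rotation vector about the tool's x, y, z in degrees, then the closure, from -1 (fully open) to 1 (shut), so that 0 is half open. In form: [[dx, dy, dz, rx, ry, rz, jaw], ...]. A call has 1 to 20 rows; each row is the pose to reach, as a shift and turn from the pose measured when the call began, along the tool's axes at that moment; what a row does not reach only later rows make up. A row lasts 1/12 s, in which the tool goes at most 41.7 mm and 7.16 degrees, less where a joint would pass 70% of its speed; a pose out of reach is approached as far as the arm can. A call with a gripper value outside its range is refused whole. The fingers move at their own pace and stop on an object; "squeeze" is the grip in N (left out, the last holds). Time passes only in rows, so rows that repeat a pose let the fingers close. It gives the time, the measured TCP pose, the force and the opening at its end, in the units of the state.
- get_state(): the state, without advancing time (a new reading comes with each control period).
- grab_frame(name): name is "scene" or "side" or "wrist"; returns the picture (384x512x3 uint8, red, green, blue); there is no depth.
- camera_params(name): a dict with "vertical_fov" (degrees; the focal length in pixels is half the picture's height over the tangent of half this angle, whatever the lens; pixels are square), "cx", "cy" (the principal point, pixels), "rvec" (rotation vector, rad) and "tvec" (3), from world to camera coordinates, as OpenCV has them. Camera axes: x right, y down, z forward; pixel columns grow to the right and rows downward; lengths in m; the calibration is good to about 2 mm. A picture is of the moment at which its call begins: read the wrist's pose just before it. camera_params takes no time and is no camera call; for the wrist camera it gives the pose at the moment of the call.
- close_job(): hands the job in, once; it reports no verdict.
The state is a dict: "time_s": time; "joint_pos": joint angles; "qd": joint speeds; "joint_efforts": joint torques, N m; "ee_pos": TCP position; "eef_rot": TCP orientation; "ft_force": force on the tool from outside, world axes, zero at the start; "wrist_torque": the same for the moment, N m; "grip_width": finger opening in m.
Only numpy, scipy, OpenCV 4.12 (cv2) and the standard library are available. Lean on these libraries where they do the work, as an engineer would, in place of code of your own. Each camera call takes 0.05 s, during which the arm holds its last target. There are 200 camera calls.

## Working session

There is one attempt and no reset: what is moved stays moved. The work goes in short steps, Python scripts to look and compute and a tool call to move; the robot and the scene stay as the last step left them, time stands still between calls to the robot, and variables do not carry over. Pictures are saved under pics/ and viewed, about 8 in all and at most 12, crops included, and the job is handed in when it is done.

Besides the shell and the picture viewer there is one more tool, called after "Request:" in YAML: its name, and indented under it one key for each argument. move_arm: Moves the arm, as the interface text tells. Its arguments: {"type":"object","properties":{"targets":{"type":"array","items":{"type":"array","items":{"type":"number"}}},"squeeze":{"type":"number"}},"required":["targets"]}

```bash
mkdir -p pics
cat > h.py <<'E'
import numpy as np,cv2
from rig import *
def cam(n):
    p=camera_params(n);f=192/np.tan(np.radians(p["vertical_fov"])/2)
    K=np.array([[f,0,p["cx"]],[0,f,p["cy"]],[0,0,1]]);R=cv2.Rodrigues(np.array(p["rvec"],float))[0]
    return K,R,np.array(p["tvec"],float).ravel()
def ray(c,u,v,z):
    K,R,t=c;o=-R.T@t;d=R.T@np.linalg.inv(K)@np.array([u,v,1.]);return o+d*(z-o[2])/d[2]
def proj(c,P):
    K,R,t=c;q=K@(R@np.array(P,float)+t);return q[:2]/q[2]
def toolshift(P):
    s=get_state();w,x,y,z=s["eef_rot"]
    from scipy.spatial.transform import Rotation as Ro
    R=Ro.from_quat([x,y,z,w]).as_matrix();return R.T@(np.array(P)-s["ee_pos"])*1000,R
E
python3 - <<'E'
from h import *
a=grab_frame("scene");b=grab_frame("side");c=grab_frame("wrist")
for n,i in zip(("scene","side","wrist"),(a,b,c)):
    cv2.imwrite(f"pics/{n}0.png",cv2.resize(i[:,:,::-1],(800,600),interpolation=cv2.INTER_CUBIC))
    print(n,camera_params(n))
print(get_state())
E
```

```text
scene {'vertical_fov': 42.42705443577651, 'cx': 254.05900428457772, 'cy': 195.2419735964032, 'rvec': array([ 1.58152172,  2.06132544, -0.78840546]), 'tvec': array([ 0.0602886 , -0.31772509,  1.38146776])}
side {'vertical_fov': 48.949205928609196, 'cx': 261.86782173626807, 'cy': 198.09719585737417, 'rvec': array([ 0.37725491, -2.65396678,  1.38713319]), 'tvec': array([0.47977214, 0.09704501, 0.96467952])}
wrist {'vertical_fov': 68.29735699976561, 'cx': 252.7161595542579, 'cy': 192.77566509045567, 'rvec': array([-2.42503488,  1.57197109,  0.23086836]), 'tvec': array([-0.57381582, -0.03941937,  0.39006601])}
{'time_s': 0.15, 'joint_pos': array([-1.35628681e+00,  1.81362854e-01,  1.60777169e+00, -1.29330875e-05,
        1.35379176e+00, -2.06313474e-01]), 'qd': array([-0.0002363 , -0.00207468, -0.00365568, -0.00050925,  0.00081843,
       -0.00062267]), 'joint_efforts': array([ 1.11406647e-03, -4.34228861e+01, -3.42175591e+01,  7.03643379e-02,
        3.56116332e-02, -8.17871364e-05]), 'ee_pos': array([ 0.23481408, -0.52443787,  0.24902452]), 'eef_rot': array([-6.66795671e-04,  9.77944542e-01,  2.08863659e-01, -9.04656520e-06]), 'ft_force': array([-0.61376132,  0.38765254,  0.11950926]), 'wrist_torque': array([-0.00732536,  0.02838802, -0.04216475]), 'grip_width': 0.08821273378057048}
```

View pics/scene0.png

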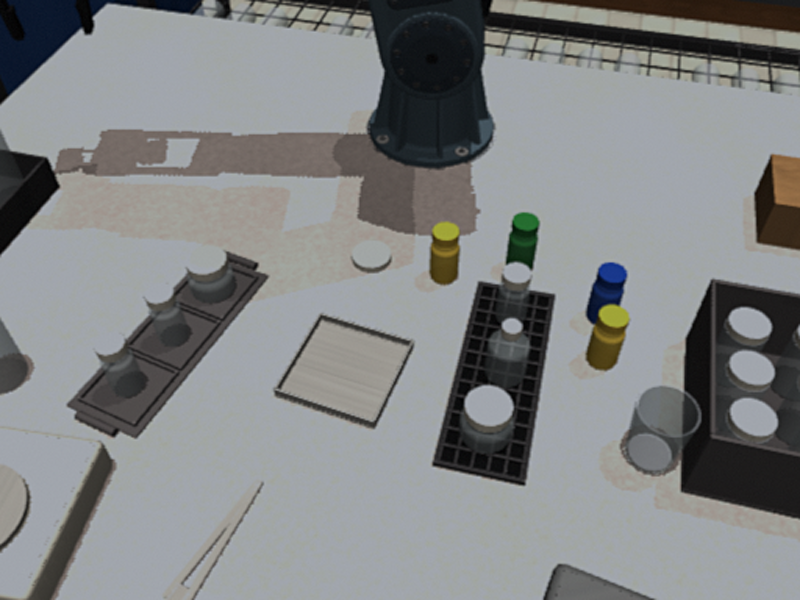

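View pics/side0.png

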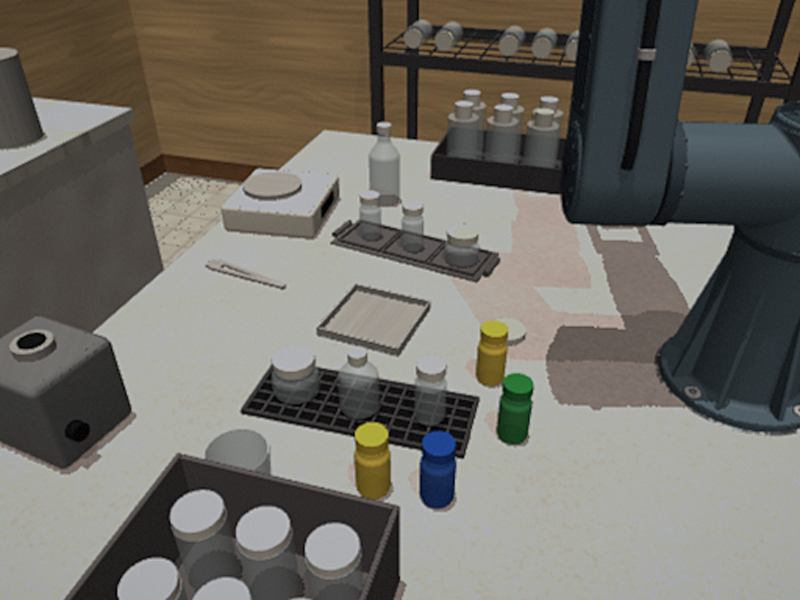

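The scene view shows the squat jar in the tray pocket nearest the robot at (210,275), the wash tray at (345,370), and the spare on the rack at (515,290). The side view agrees, with the spare at (430,390). I'll enlarge these for reading.

Run:
```python
from h import *
def crop(n,x,y,w,h,s):
    i=cv2.imread(f"pics/{n}0.png");i=cv2.resize(i,(512,384),interpolation=cv2.INTER_AREA)
    return cv2.resize(i[y:y+h,x:x+w],None,fx=s,fy=s,interpolation=cv2.INTER_CUBIC)
# scene: tray crop + rack crop ; side: both
A=crop("scene",40,150,140,140,2.85);B=crop("scene",270,150,100,140,2.85)
C=crop("side",205,130,125,55,3.2);D=crop("side",150,210,165,80,2.4)
o=np.zeros((600,800,3),np.uint8)
o[:399,:399]=A[:399,:399];o[:399,400:685]=B[:399,:285];o[402:578,:400]=C;o[402:594,402:798]=D
cv2.imwrite("pics/z1.png",o)
```

```text
(no output)
```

View pics/z1.png

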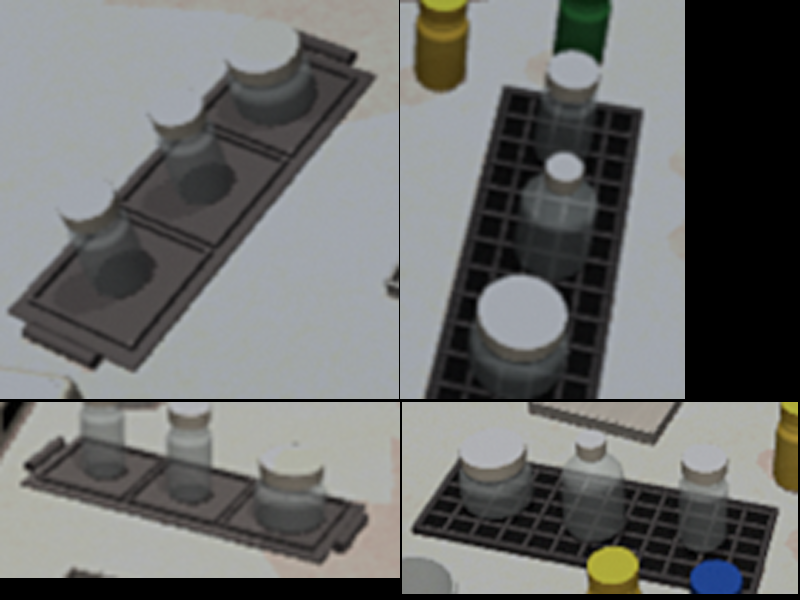

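Run:
```python
from h import *
S=cam("scene");D=cam("side")
A=lambda x,y:(40+x/2.85,150+y/2.85)
B=lambda x,y:(270+(x-400)/2.85,150+y/2.85)
C=lambda x,y:(205+x/3.2,130+(y-402)/3.2)
E=lambda x,y:(150+(x-402)/2.4,210+(y-402)/2.4)
p=lambda n,c,q,z:print(n,ray(c,*q,z).round(4))
p("squat scene",S,A(263,43),.062);p("squat side",D,C(291,458),.062)
p("sl2 scene",S,A(178,105),.094);p("sl3 scene",S,A(88,205),.094)
p("spare scene",S,B(573,70),.098);p("spare side",D,E(704,459),.098)
p("bottle",S,B(565,168),.103);p("rsquat",S,B(522,310),.066);p("rsquat side",D,E(493,447),.066)
for q in ((373,75),(135,345),(12,310)): p("tray corner",S,A(*q),.010)
for q in ((320,317),(413,345),(373,420),(277,391)): p("wash",S,(q[0]/1.5625,q[1]/1.5625),.016)
for q in ((357,287),(431,303),(400,349),(319,328)): p("washside",D,(q[0]/1.5625,q[1]/1.5625),.016)
```

```text
squat scene [ 0.4601 -0.2124  0.062 ]
squat side [ 0.4591 -0.2103  0.062 ]
sl2 scene [ 0.5603 -0.2252  0.094 ]
sl3 scene [ 0.6576 -0.2419  0.094 ]
spare scene [0.414  0.2125 0.098 ]
spare side [0.4087 0.2184 0.098 ]
bottle [0.5099 0.2224 0.103 ]
rsquat [0.6035 0.214  0.066 ]
rsquat side [0.5994 0.2172 0.066 ]
tray corner [ 0.4257 -0.1434  0.01  ]
tray corner [ 0.7053 -0.2066  0.01  ]
tray corner [ 0.7014 -0.3034  0.01  ]
wash [ 0.4863 -0.0403  0.016 ]
wash [0.5014 0.0961 0.016 ]
wash [0.6285 0.0778 0.016 ]
wash [ 0.6181 -0.0528  0.016 ]
washside [ 0.6045 -0.0441  0.016 ]
washside [ 0.4712 -0.0331  0.016 ]
washside [0.4853 0.0984 0.016 ]
washside [0.6215 0.0837 0.016 ]
```

View pics/wrist0.png

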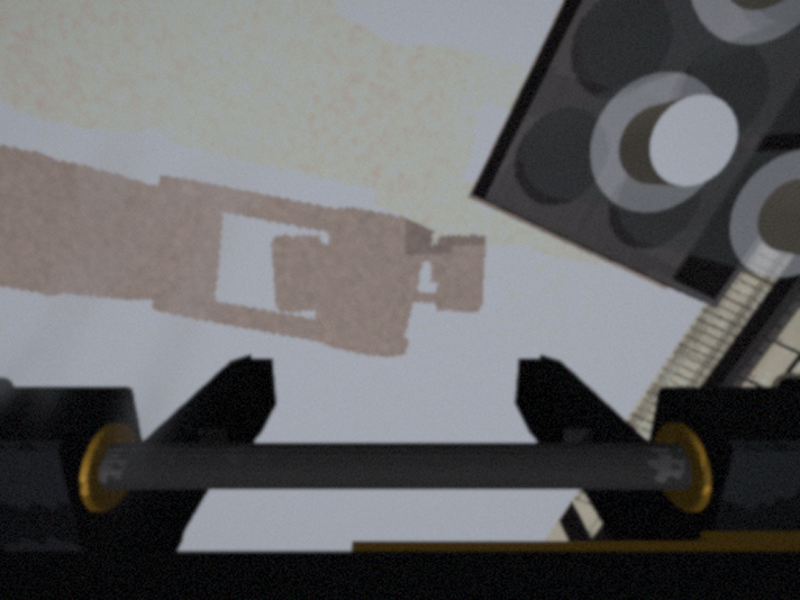

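The wrist view shows only a bottle crate and the gripper, with no target visible. I'll work out the hover shift and where the jar will appear in the wrist picture.

```bash
cat >> h.py <<'E'
from scipy.spatial.transform import Rotation as Ro
def plan(P,yawdeg):
    sh,R=toolshift(P);y=np.degrees(np.arctan2(R[1,0],R[0,0]))
    Rt=Ro.from_euler("z",yawdeg,degrees=True).as_matrix()@np.diag([1,-1,-1.])
    return sh.round(1),np.degrees(Ro.from_matrix(R.T@Rt).as_rotvec()).round(2),round(y,2)
E
python3 - <<'E'
from h import *
W=cam("wrist");s=get_state();R=toolshift([0,0,0])[1];t=s["ee_pos"]
print("cam in tool",(R.T@(-W[1].T@W[2]-t)*1000).round(1),"axes",(R.T@W[1].T).round(3))
for d in ([0,0,19],[0,0,150],[-30,0,187],[40,0,187],[60,0,187],[80,0,187]): print(d,proj(W,t+R@np.array(d)/1000).round(0))
print(plan([.41,-.204,.25],-8.7))
E
```

```text
cam in tool [  73.4   -0.5 -135.4] axes [[-0.    -0.958 -0.286]
 [ 1.    -0.     0.   ]
 [-0.    -0.286  0.958]]
[0, 0, 19] [254. 237.]
[0, 0, 150] [253. 182.]
[-30, 0, 187] [253. 199.]
[40, 0, 187] [253. 139.]
[60, 0, 187] [253. 121.]
[80, 0, 187] [253. 102.]
(array([ 290.8, -220.9,   -0.6]), array([-8.000e-02,  1.000e-02,  3.281e+01]), np.float64(24.11))
```

Request:
move_arm:
  targets:
    - [334,-194,10,0,0,32.8,-1]
    - [334,-194,10,0,0,32.8,-1]
    - [334,-194,10,0,0,32.8,-1]
    - [334,-194,10,0,0,32.8,-1]
    - [334,-194,10,0,0,32.8,-1]
    - [334,-194,10,0,0,32.8,-1]
    - [334,-194,10,0,0,32.8,-1]
    - [334,-194,10,0,0,32.8,-1]
    - [334,-194,10,0,0,32.8,-1]
    - [334,-194,10,0,0,32.8,-1]
    - [334,-194,10,0,0,32.8,-1]
    - [334,-194,10,0,0,32.8,-1]
    - [334,-194,10,0,0,32.8,-1]
    - [334,-194,10,0,0,32.8,-1]
    - [334,-194,10,0,0,32.8,-1]
  squeeze: 15

```text
time_s: 1.4
ee_pos: [0.4598, -0.2122, 0.2393]
eef_rot: [-0.001, 0.997, -0.077, -0.0]
ft_force: [0.4, -0.0, 0.3]
grip_width: 0.0879
```

```bash
cat >> h.py <<'E'
def snap(n,f):
    c=cam(n);i=grab_frame(n);cv2.imwrite(f"pics/{f}_raw.png",i[:,:,::-1])
    np.savez(f"pics/{f}.npz",K=c[0],R=c[1],t=c[2])
    cv2.imwrite(f"pics/{f}.png",cv2.resize(i[:,:,::-1],(800,600),interpolation=cv2.INTER_CUBIC));return c
def load(f):
    d=np.load(f"pics/{f}.npz");return d["K"],d["R"],d["t"]
E
python3 - <<'E'
from h import *
snap("wrist","w1");s=get_state();print(s["time_s"],s["ee_pos"],s["joint_pos"],plan([.46,-.211,.24],-8.7))
E
```

```text
1.45 [ 0.45983991 -0.21208517  0.23935407] [-6.67337069e-01  3.65301096e-02  1.78709288e+00  7.08761645e-04
  1.31900165e+00  1.05707078e+00] (array([-0. , -1.1, -0.6]), array([-0.06,  0.03, -0.11]), np.float64(-8.81))
```

View pics/w1.png

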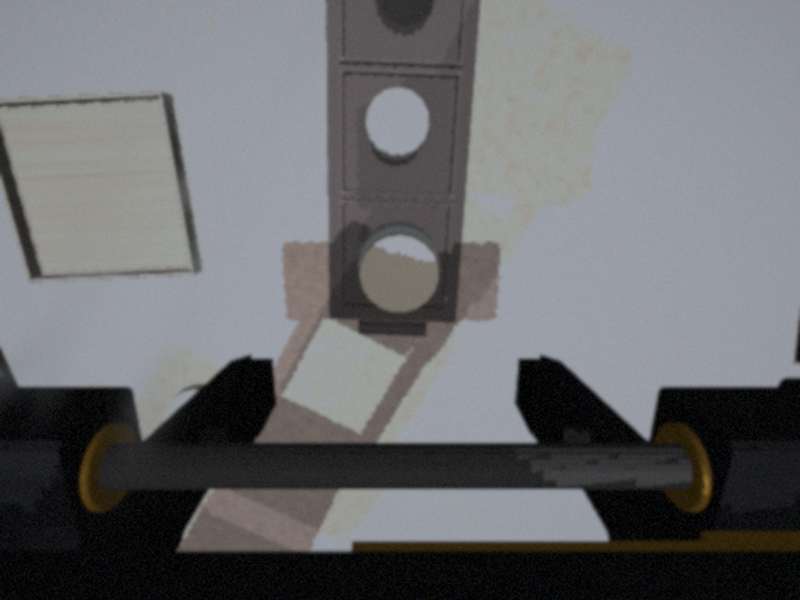

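The wrist view shows the squat cap centred at (399,269), the next slender cap at (397,121), and the wash tray rim corners at (165,93), (200,271) and (33,279). The pocket inner corners are about (342,203), (461,203), (456,307) and (343,307).

Run:
```python
from h import *
W=load("w1");r=lambda x,y,z:ray(W,x/1.5625,y/1.5625,z)[:2].round(4)
print("squat",r(399,269,.062),"l/r",r(359,269,.062),r(440,269,.062),"slender2",r(397,121,.094))
print("pocket",[r(*q,.010) for q in((342,203),(461,203),(456,307),(343,307))], np.mean([r(*q,.010) for q in((342,203),(461,203),(456,307),(343,307))],0))
print("tray edges", r(330,0,.01),r(330,315,.01),r(477,0,.01),r(458,318,.01))
print("wash",[r(*q,.016) for q in((165,93),(200,271),(33,279))],"mid diag",(r(165,93,.016)+r(33,279,.016))/2)
print(plan([*r(399,269,.062),.13],-9))
```

```text
squat [ 0.4634 -0.2153] l/r [ 0.4678 -0.1868] [ 0.4588 -0.2446] slender2 [ 0.5588 -0.2285]
pocket [array([ 0.5128, -0.1768]), array([ 0.498 , -0.2717]), array([ 0.4112, -0.2576]), array([ 0.4262, -0.1611])] [ 0.46205 -0.2168 ]
tray edges [ 0.6537 -0.1949] [ 0.4208 -0.1486] [ 0.6375 -0.2988] [ 0.401  -0.2582]
wash [array([ 0.6118, -0.0627]), array([ 0.4769, -0.0507]), array([0.4917, 0.089 ])] mid diag [0.55175 0.01315]
(array([  4.1,   2.8, 109.3]), array([-0.06,  0.03,  0.19]), np.float64(-8.81))
```

Request:
move_arm:
  targets:
    - [4,3,40,0,0,0,-1]
    - [4,3,80,0,0,0,-1]
    - [4,3,120,0,0,0,-1]
    - [4,3,150,0,0,0,-1]
    - [4,3,175,0,0,0,-1]
    - [4,3,195,0,0,0,-1]
    - [4,3,209,0,0,0,-1]
    - [4,3,209,0,0,0,-1]
    - [4,3,209,0,0,0,-1]

```text
time_s: 2.2
ee_pos: [0.4625, -0.2157, 0.0299]
eef_rot: [-0.001, 0.997, -0.077, -0.001]
ft_force: [-0.1, 0.9, -0.1]
grip_width: 0.0879
```

Run:
```python
from h import *
snap("side","s2");snap("wrist","w2")
a=cv2.imread("pics/s2_raw.png")[110:230,180:380];b=cv2.imread("pics/w2_raw.png")[100:320]
o=np.vstack([cv2.resize(a,(500,300),interpolation=cv2.INTER_CUBIC),cv2.resize(b,(500,215))[:,:500]])
cv2.imwrite("pics/c2.png",o)
```

```text
(no output)
```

View pics/c2.png

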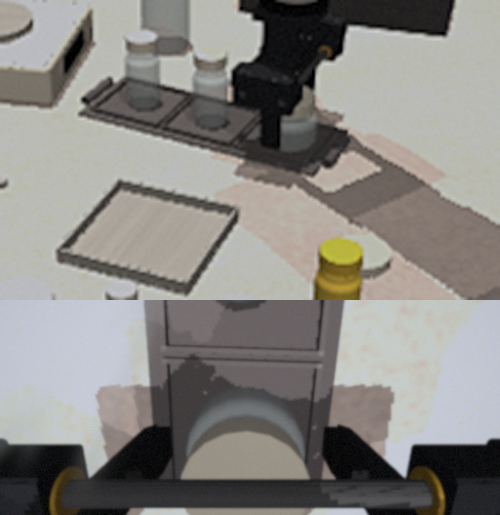

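Run:
```python
from h import *
D=load("s2");R=toolshift([0,0,0])[1];t=get_state()["ee_pos"]
f=lambda P:((proj(D,P)-[180,110])*2.5).round(0)
print("tcp",f(t));
for y in(-.044,-.06): print("finger",f(t+R@[0,y,0.005]))
for z in(.004,.062):
  c=np.array([t[0],t[1],z]);print(z,"jar",f(c),[f(c+.033*np.array([np.cos(a),np.sin(a),0])) for a in np.arange(0,6.2,.785)])
```

```text
tcp [286. 114.]
finger [271. 135.]
finger [266. 142.]
0.004 jar [284. 135.] [array([257., 131.]), array([260., 142.]), array([278., 149.]), array([300., 148.]), array([312., 139.]), array([308., 128.]), array([290., 121.]), array([270., 123.])]
0.062 jar [287.  91.] [array([259.,  87.]), array([262.,  97.]), array([281., 104.]), array([303., 103.]), array([315.,  95.]), array([311.,  84.]), array([293.,  78.]), array([272.,  79.])]
```

The fingers straddle the squat jar, and its edge matches the projection to within about 2 mm. Now I'll close and lift.

Request:
move_arm:
  targets:
    - [0,0,0,0,0,0,1]
    - [0,0,0,0,0,0,1]
    - [0,0,0,0,0,0,1]
    - [0,0,0,0,0,0,1]
    - [0,0,0,0,0,0,1]
    - [0,0,0,0,0,0,1]
    - [0,0,0,0,0,0,1]
    - [0,0,0,0,0,0,1]
  squeeze: 20

```text
time_s: 2.97
ee_pos: [0.4643, -0.2166, 0.0323]
eef_rot: [0.0, 0.997, -0.077, 0.001]
ft_force: [-0.7, 1.0, 5.5]
grip_width: 0.0651
```

Request:
move_arm:
  targets:
    - [0,0,-5,0,0,0,1]
    - [0,0,-15,0,0,0,1]
    - [0,0,-30,0,0,0,1]
    - [0,0,-50,0,0,0,1]
    - [0,0,-75,0,0,0,1]
    - [0,0,-90,0,0,0,1]
    - [0,0,-90,0,0,0,1]
    - [0,0,-90,0,0,0,1]

```text
time_s: 3.63
ee_pos: [0.4645, -0.2169, 0.1232]
eef_rot: [0.001, 0.997, -0.077, 0.002]
ft_force: [-0.0, -0.5, -2.3]
grip_width: 0.0649
```

Run:
```python
from h import *
snap("side","s3");snap("wrist","w3");print(get_state()["ft_force"],get_state()["ee_pos"])
a=cv2.imread("pics/s3_raw.png")[60:230,180:380];b=cv2.imread("pics/w3_raw.png")
o=np.hstack([cv2.resize(a,(400,340),interpolation=cv2.INTER_CUBIC),cv2.resize(b,(400,340))[:,:400]])
cv2.imwrite("pics/c3.png",o);print(plan([.552,.015,.122],-5.5))
```

```text
[-0.18035647  0.6158821  -2.65318552] [ 0.46340481 -0.21599332  0.1212548 ]
(array([  52. , -241.9,   -0.6]), array([-0.04, -0.02, -3.34]), np.float64(-8.84))
```

View pics/c3.png

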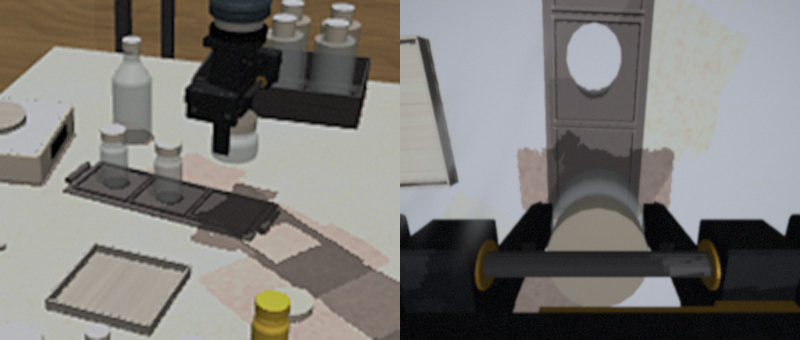

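The jar is held upright and weighs about 2.5 N. Next I'll carry it over the wash tray.

Request:
move_arm:
  targets:
    - [4,-20,0,0,0,0,1]
    - [10,-45,0,0,0,-1,1]
    - [17,-77,0,0,0,-2,1]
    - [24,-110,0,0,0,-3.3,1]
    - [31,-143,0,0,0,-3.3,1]
    - [38,-176,0,0,0,-3.3,1]
    - [45,-206,0,0,0,-3.3,1]
    - [50,-230,0,0,0,-3.3,1]
    - [52,-245,0,0,0,-3.3,1]
    - [52,-245,0,0,0,-3.3,1]
    - [52,-245,0,0,0,-3.3,1]

```text
time_s: 4.65
ee_pos: [0.5514, 0.0188, 0.1197]
eef_rot: [-0.0, 0.999, -0.047, -0.001]
ft_force: [-0.1, -0.8, -1.5]
grip_width: 0.0653
```

Run:
```python
from h import *
snap("scene","s4");snap("wrist","w4");print(get_state()["ft_force"],get_state()["ee_pos"])
a=cv2.imread("pics/s4_raw.png")[170:290,150:290];b=cv2.imread("pics/w4_raw.png")
o=np.hstack([cv2.resize(a,(400,343),interpolation=cv2.INTER_CUBIC),cv2.resize(b,(400,343))])
cv2.imwrite("pics/c4.png",o)
```

```text
[ 0.00816783 -0.56725766 -1.60760796] [0.55155883 0.01750173 0.12031335]
```

View pics/c4.png

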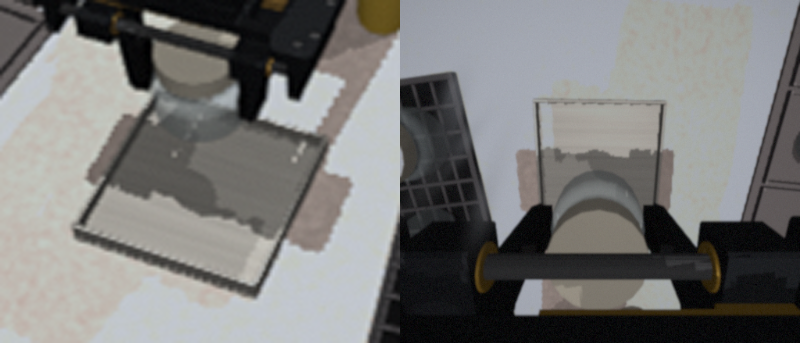

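Run:
```python
from h import *
W=load("w4");a=ray(W,135*1.28,101*1.12,.016);b=ray(W,265*1.28,101*1.12,.016);print(a,b)
d=(b-a)/np.linalg.norm(b-a);n=np.array([d[1],-d[0],0]);n=n if n[0]<0 else -n
print("centre",(a+b)/2+.07*n,np.degrees(np.arctan2(-n[1],-n[0])),plan(list(((a+b)/2+.07*n)[:2])+[.03],-5.5))
```

```text
[0.62659649 0.07635928 0.016     ] [ 0.61356674 -0.05839547  0.016     ]
centre [0.55040657 0.01571895 0.016     ] -5.522893871658818 (array([-0.8,  1.9, 90.3]), array([-0.02,  0.1 , -0.06]), np.float64(-5.56))
```

Request:
move_arm:
  targets:
    - [-1,2,20,0,0,0,1]
    - [-1,2,45,0,0,0,1]
    - [-1,2,65,0,0,0,1]
    - [-1,2,78,0,0,0,1]
    - [-1,2,83,0,0,0,1]
    - [-1,2,86,0,0,0,1]
    - [-1,2,86,0,0,0,1]

```text
time_s: 5.33
ee_pos: [0.5503, 0.0151, 0.0343]
eef_rot: [-0.0, 0.999, -0.049, -0.001]
ft_force: [0.4, 0.2, -1.8]
grip_width: 0.065
```

Request:
move_arm:
  targets:
    - [0,0,1,0,0,0,1]
    - [0,0,2,0,0,0,1]
    - [0,0,3,0,0,0,1]
    - [0,0,4,0,0,0,1]
    - [0,0,4,0,0,0,1]

```text
time_s: 5.75
ee_pos: [0.5509, 0.0151, 0.0313]
eef_rot: [-0.0, 0.999, -0.049, -0.0]
ft_force: [-2.1, -0.5, 2.8]
grip_width: 0.0653
```

Contact with the tray floor: the force went from -1.8 to +2.8 N. Releasing.

Request:
move_arm:
  targets:
    - [0,0,0,0,0,0,0.3]
    - [0,0,0,0,0,0,-0.5]
    - [0,0,0,0,0,0,-0.8]
    - [0,0,0,0,0,0,-0.8]
    - [0,0,0,0,0,0,-0.8]
    - [0,0,0,0,0,0,-0.8]
    - [0,0,-10,0,0,0,-0.8]
    - [0,0,-40,0,0,0,-0.8]
    - [0,0,-80,0,0,0,-0.8]
    - [0,0,-120,0,0,0,-0.8]
    - [0,0,-160,0,0,0,-1]
    - [0,0,-200,0,0,0,-1]
    - [0,0,-200,0,0,0,-1]
    - [0,0,-200,0,0,0,-1]

```text
time_s: 6.92
ee_pos: [0.5528, 0.0148, 0.2353]
eef_rot: [0.0, 0.999, -0.049, 0.003]
ft_force: [-0.2, 0.1, -0.8]
grip_width: 0.0881
```

Run:
```python
from h import *
snap("scene","s5");snap("wrist","w5");snap("side","d5");print(get_state()["ee_pos"],get_state()["grip_width"])
a=cv2.imread("pics/s5_raw.png")[160:280,150:350];b=cv2.imread("pics/w5_raw.png");c=cv2.imread("pics/d5_raw.png")[130:290,190:320]
r=lambda i,s:cv2.resize(i,s,interpolation=cv2.INTER_CUBIC)
o=np.hstack([np.vstack([r(a,(460,276)),r(b,(432,324))[:,:432] if 0 else cv2.copyMakeBorder(r(b,(432,324)),0,0,0,28,0)]),r(c,(338,600)[:1]+(416,)) if 0 else cv2.copyMakeBorder(r(c,(338,416)),0,184,0,0,0)])
cv2.imwrite("pics/c5.png",o);print(o.shape);print(plan([.411,.2155,.235],0))
```

```text
[0.55001018 0.01524587 0.22992857] 0.08823262059243883
(600, 798, 3)
(array([-157.9, -185.8,   -4.5]), array([-0.03,  0.18, -5.59]), np.float64(-5.59))
```

View pics/c5.png

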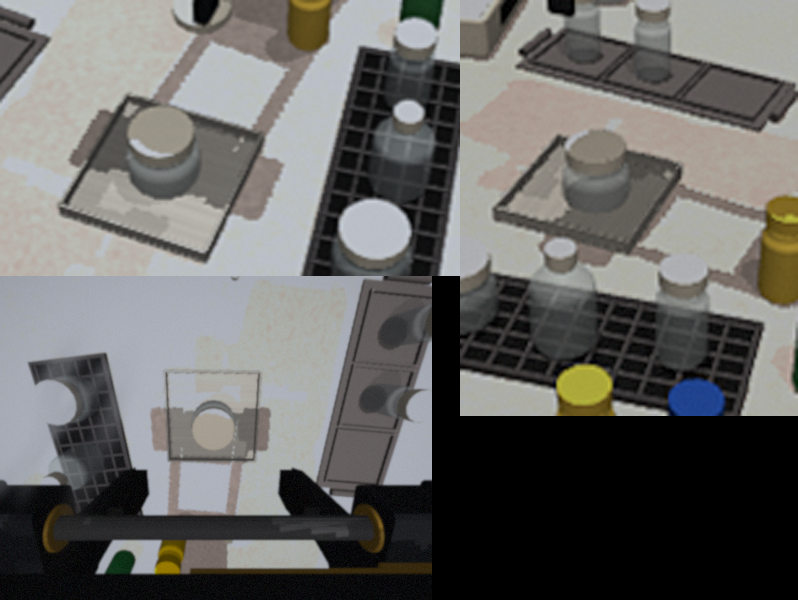

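The squat jar stands upright near the wash tray's centre. Next I'll compute the rack direction and the neighbouring vials' positions, then hover over the spare.

Run:
```python
from h import *
W=load("w5");k=512/432;r=lambda x,y,z:ray(W,x*k,(y-276)*k,z)[:2].round(4)
print("squat",r(213,428,.061),"rack edge",r(105,353,.008),r(131,470,.008),r(30,361,.008))
print("rack squat",r(60,402,.066))
S=cam("scene")
for n,q in dict(yel=(445,233),gr=(525,223),blue=(611,274),yel2=(610,318)).items(): print(n,[ray(S,q[0]/1.5625,q[1]/1.5625,z)[:2].round(3) for z in(.06,.08)])
print(plan([.411,.2155,.235],-4),get_state()["joint_pos"][[0,5]])
```

```text
squat [0.5481 0.0159] rack edge [0.6592 0.1592] [0.4777 0.1577] [0.6591 0.2687]
rack squat [0.6018 0.2046]
yel [array([0.324, 0.098]), array([0.345, 0.102])]
gr [array([0.274, 0.206]), array([0.297, 0.207])]
blue [array([0.347, 0.335]), array([0.367, 0.333])]
yel2 [array([0.427, 0.341]), array([0.445, 0.338])]
(array([-157.9, -185.8,   -4.5]), array([-0.02,  0.18, -1.59]), np.float64(-5.59)) [-0.18809374  1.48017547]
```

Request:
move_arm:
  targets:
    - [-158,-186,-5,0,0,-5.5,-1]
    - [-158,-186,-5,0,0,-5.5,-1]
    - [-158,-186,-5,0,0,-5.5,-1]
    - [-158,-186,-5,0,0,-5.5,-1]
    - [-158,-186,-5,0,0,-5.5,-1]
    - [-158,-186,-5,0,0,-5.5,-1]
    - [-158,-186,-5,0,0,-5.5,-1]
    - [-158,-186,-5,0,0,-5.5,-1]
    - [-158,-186,-5,0,0,-5.5,-1]
    - [-158,-186,-5,0,0,-5.5,-1]
    - [-158,-186,-5,0,0,-5.5,-1]

```text
time_s: 7.98
ee_pos: [0.4115, 0.2146, 0.2349]
eef_rot: [-0.0, 1.0, -0.002, -0.002]
ft_force: [0.5, -0.3, -1.0]
grip_width: 0.0883
```

Run:
```python
from h import *
snap("wrist","w6");print(get_state()["ee_pos"])
```

```text
[0.41153442 0.21464923 0.23507804]
```

View pics/w6.png

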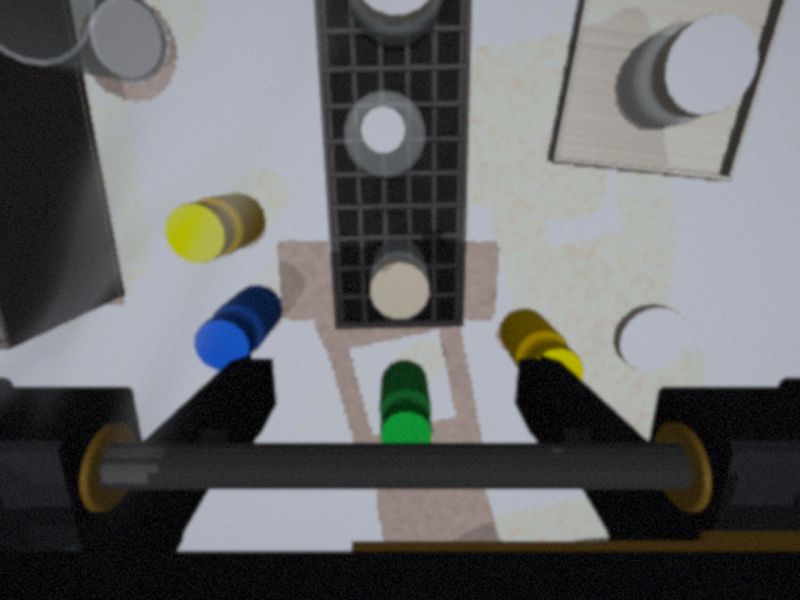

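Overhead, the spare cap is at (400,290). The yellow vial's base is about (518,328) and the blue one's about (262,300), so I'll check finger room.

Run:
```python
from h import *
W=load("w6");r=lambda x,y,z:ray(W,x/1.5625,y/1.5625,z)[:2].round(4)
print("spare",r(400,290,.098),"w",r(370,290,.098),r(430,290,.098))
print("base dark",r(400,255,.01),"edge",r(463,325,.008),r(470,30,.008))
print("yel base",r(518,328,.0),"blue base",r(265,300,0),"green base",r(404,375,0),"yel2 base", r(245,215,0))
print(plan([*r(400,290,.098),.052],0))
```

```text
spare [0.4104 0.2116] w [0.4105 0.2308] [0.4103 0.1925]
base dark [0.416  0.2107] edge [0.3538 0.1559] [0.5798 0.16  ]
yel base [0.3479 0.1055] blue base [0.3748 0.3285] green base [0.3022 0.207 ] yel2 base [0.4481 0.3385]
(array([ -0.4,   3.1, 183.1]), array([-0.02,  0.22, -0.21]), np.float64(-0.21))
```

Request:
move_arm:
  targets:
    - [0,3,40,0,0,0,-1]
    - [0,3,80,0,0,0,-1]
    - [0,3,115,0,0,0,-1]
    - [0,3,145,0,0,0,-1]
    - [0,3,167,0,0,0,-1]
    - [0,3,179,0,0,0,-1]
    - [0,3,184,0,0,0,-1]
    - [0,3,184,0,0,0,-1]
    - [0,3,184,0,0,0,-1]
  squeeze: 15

```text
time_s: 8.78
ee_pos: [0.4116, 0.2113, 0.0515]
eef_rot: [-0.0, 1.0, -0.002, -0.002]
ft_force: [0.2, 0.5, 0.0]
grip_width: 0.0886
```

Request:
move_arm:
  targets:
    - [0,0,0,0,0,0,0]
    - [0,0,0,0,0,0,0.3]
    - [0,0,0,0,0,0,1]
    - [0,0,0,0,0,0,1]
    - [0,0,0,0,0,0,1]
    - [0,0,0,0,0,0,1]
    - [0,0,0,0,0,0,1]
    - [0,0,0,0,0,0,1]
    - [0,0,0,0,0,0,1]
    - [0,0,0,0,0,0,1]
  squeeze: 15

```text
time_s: 9.62
ee_pos: [0.4116, 0.2114, 0.0516]
eef_rot: [-0.0, 1.0, -0.002, -0.002]
ft_force: [0.3, 0.5, 1.7]
grip_width: 0.0416
```

Gripped at 41.6 mm, matching the 42 mm jar. Lifting.

Request:
move_arm:
  targets:
    - [0,0,-5,0,0,0,1]
    - [0,0,-15,0,0,0,1]
    - [0,0,-35,0,0,0,1]
    - [0,0,-65,0,0,0,1]
    - [0,0,-95,0,0,0,1]
    - [0,0,-120,0,0,0,1]
    - [0,0,-130,0,0,0,1]
    - [0,0,-130,0,0,0,1]
    - [0,0,-130,0,0,0,1]

```text
time_s: 10.37
ee_pos: [0.4119, 0.2113, 0.1814]
eef_rot: [-0.0, 1.0, -0.002, -0.001]
ft_force: [-0.1, -1.0, -1.9]
grip_width: 0.0418
```

Run:
```python
from h import *
print(get_state()["ft_force"],get_state()["grip_width"],plan([.4625,-.216,.18],-9),get_state()["joint_pos"])
```

```text
[-0.09044575 -1.00454262 -1.89667304] 0.0417750863450363 (array([ 52.6, 427.1,   1. ]), array([-0.02,  0.17,  8.73]), np.float64(-0.27)) [2.15929034e-01 4.53870895e-03 1.94507195e+00 1.30377812e-03
 1.19463056e+00 1.79096400e+00]
```

Request:
move_arm:
  targets:
    - [2,15,0,0,0,0,1]
    - [5,40,0,0,0,1,1]
    - [9,72,0,0,0,2,1]
    - [13,106,0,0,0,3,1]
    - [17,140,0,0,0,4,1]
    - [21,174,0,0,0,5,1]
    - [26,208,0,0,0,6,1]
    - [30,242,0,0,0,7,1]
    - [34,276,0,0,0,8,1]
    - [38,310,0,0,0,8.7,1]
    - [42,344,0,0,0,8.7,1]
    - [46,376,0,0,0,8.7,1]
    - [50,402,0,0,0,8.7,1]
    - [52,420,0,0,0,8.7,1]
    - [53,427,0,0,0,8.7,1]
    - [53,427,0,0,0,8.7,1]
    - [53,427,0,0,0,8.7,1]

```text
time_s: 11.78
ee_pos: [0.462, -0.2148, 0.1794]
eef_rot: [-0.001, 0.997, -0.078, -0.003]
ft_force: [0.6, -0.4, -2.1]
grip_width: 0.0415
```

Run:
```python
from h import *
snap("wrist","w7");snap("side","d7");print(get_state()["ee_pos"],get_state()["ft_force"])
a=cv2.imread("pics/w7_raw.png");b=cv2.imread("pics/d7_raw.png")[60:210,200:340]
r=lambda i,s:cv2.resize(i,s,interpolation=cv2.INTER_CUBIC)
cv2.imwrite("pics/c7.png",np.hstack([cv2.copyMakeBorder(r(a,(448,336)),0,39,0,0,0),r(b,(350,375))]))
D=load("d7")
f=lambda P:((proj(D,P)-[200,60])*2.5).round(0)
M=Ro.from_euler("z",-9,degrees=True).as_matrix()
print([f(np.array([.4625,-.216,.010])+M@[x*.043,y*.043,0]) for x,y in((1,1),(1,-1),(-1,-1),(-1,1))])
```

```text
[ 0.46241297 -0.2143094   0.18013862] [ 0.27314779 -0.03994789 -1.3869892 ]
[array([187., 264.]), array([216., 232.]), array([283., 247.]), array([257., 281.])]
```

View pics/c7.png

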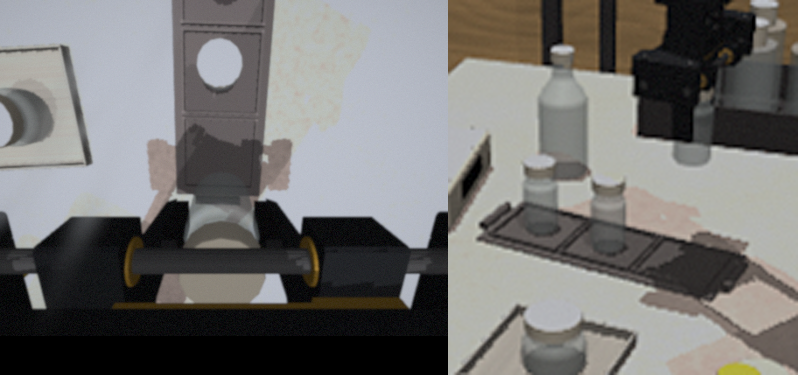

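The side view shows the pocket where predicted, and the jar is held upright. Descending.

Request:
move_arm:
  targets:
    - [0,2,20,0,0,0,1]
    - [0,2,48,0,0,0,1]
    - [0,2,76,0,0,0,1]
    - [0,2,100,0,0,0,1]
    - [0,2,115,0,0,0,1]
    - [0,2,123,0,0,0,1]
    - [0,2,128,0,0,0,1]
    - [0,2,128,0,0,0,1]
    - [0,2,128,0,0,0,1]

```text
time_s: 12.63
ee_pos: [0.4621, -0.2161, 0.0529]
eef_rot: [-0.001, 0.997, -0.077, -0.002]
ft_force: [-0.5, 0.4, -1.7]
grip_width: 0.0414
```

Request:
move_arm:
  targets:
    - [0,0,1,0,0,0,1]
    - [0,0,2,0,0,0,1]
    - [0,0,3,0,0,0,1]
    - [0,0,4,0,0,0,1]
    - [0,0,4,0,0,0,1]

```text
time_s: 13.05
ee_pos: [0.4621, -0.2161, 0.049]
eef_rot: [-0.001, 0.997, -0.077, -0.002]
ft_force: [-0.4, -0.6, -0.8]
grip_width: 0.0417
```

Request:
move_arm:
  targets:
    - [0,0,1,0,0,0,1]
    - [0,0,2,0,0,0,1]
    - [0,0,2,0,0,0,1]

```text
time_s: 13.3
ee_pos: [0.4624, -0.2162, 0.0476]
eef_rot: [-0.0, 0.997, -0.077, -0.001]
ft_force: [-1.3, 2.1, 5.9]
grip_width: 0.0413
```

Contact at +5.9 N. Release and retreat upwards.

Request:
move_arm:
  targets:
    - [0,0,0,0,0,0,0]
    - [0,0,0,0,0,0,-0.4]
    - [0,0,0,0,0,0,-0.8]
    - [0,0,0,0,0,0,-0.8]
    - [0,0,0,0,0,0,-0.8]
    - [0,0,0,0,0,0,-0.8]
    - [0,0,0,0,0,0,-0.8]
    - [0,0,-10,0,0,0,-0.8]
    - [0,0,-40,0,0,0,-0.8]
    - [0,0,-80,0,0,0,-0.8]
    - [0,0,-120,0,0,0,-0.8]
    - [0,0,-160,0,0,0,-0.8]
    - [0,0,-200,0,0,0,-0.8]
    - [0,0,-200,0,0,0,-0.8]
    - [0,0,-200,0,0,0,-0.8]
    - [0,0,-200,0,0,0,-0.8]

```text
time_s: 14.63
ee_pos: [0.4627, -0.2162, 0.2476]
eef_rot: [-0.0, 0.997, -0.077, -0.001]
ft_force: [-0.3, 0.6, -0.6]
grip_width: 0.0791
```

Run:
```python
from h import *
snap("wrist","w8");snap("side","d8");print(get_state()["ee_pos"],get_state()["ft_force"])
a=cv2.imread("pics/w8_raw.png");b=cv2.imread("pics/d8_raw.png")[100:230,200:340]
r=lambda i,s:cv2.resize(i,s,interpolation=cv2.INTER_CUBIC)
cv2.imwrite("pics/c8.png",np.hstack([cv2.copyMakeBorder(r(a,(448,336)),0,0,0,0,0),r(b,(350,336))[:, :]]))
```

```text
[ 0.46201773 -0.21573494  0.24589156] [-0.76380584 -0.34723363  0.08893653]
```

View pics/c8.png

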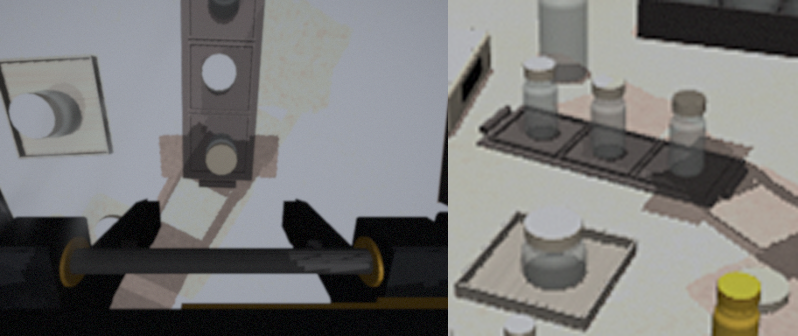

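Both jars stand upright: the spare's cap is at (221,156), in line with its neighbours, and the squat jar is in the wash tray. I'll do one numeric check and then hand in.

Run:
```python
from h import *
W=load("w8");k=512/448;r=lambda x,y,z:ray(W,x*k,y*k,z)[:2]
a=r(221,156,.094);b=r(219,72,.094);e=np.linalg.norm(a-np.array([.4622,-.2163]))
print(a,b,np.linalg.norm(a-b),"off pocket",e)
if e<.012: close_job();print("closed",get_state()["time_s"])
```

```text
[ 0.46509504 -0.21611662] [ 0.55842784 -0.2285392 ] 0.09415589241241412 off pocket 0.002900844765869023
the job is handed in; nothing more can be done
the job is handed in; nothing more can be done
```

I stood the squat jar in the stainless wash tray and the spare slender jar in the pocket it came from. I handed the job in at about 15 s of the 61 s allowed; no verdict was reported.

- **Spare jar:** the last wrist picture puts it about 3 mm from the pocket centre I had measured, and 94 mm from its neighbour (96 mm expected). It stands upright in the side view.
- **Squat jar:** it stands upright about 2 mm from the tray centre I measured, measured just after release. The later pictures still show it upright in the tray.
- **Set-down:** each jar was lowered slowly until the force showed contact, peaking at 2.8 N for the squat jar and 5.9 N for the spare. The gripper was then opened and the arm raised clear.
- **Disagreements:** my early readings of the wash tray centre from the scene and side pictures differed by about 13 mm, so I used the closer wrist views. The pocket also read about 10 mm too wide in the wrist view. While gripping the squat jar the tool rose about 2 mm, with no visible effect.

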